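# Unlock and run the shelving aisle from its console

### The job

On the dark blue console of the mobile shelving, push the aisle-lock lever all the way over to the far side, and only then press the square button fully in, keep it in for two seconds so that the aisle opens, let go and withdraw. Be gentle, and leave the two round buttons and the things standing around the console alone.

Things in the scene. Friction and masses are not known exactly. Their poses are not given: they have to be found in the camera images.
- console: Low dark blue painted steel box fixed to the bench, 250 (its x) x 230 (its y) x 45 mm high; origin at the centre of its underside, z up. Its +x side is the far side, away from the robot (turned up to 0.4 rad either way). Four controls stand on its flat top in the corners of a 110 mm (x) by 100 mm (y) rectangle about its centre; which stands in which corner varies. All have black tops.
- square_top (a point): Centre of the top face of the square push button: black cap 34 x 34 mm in a grey 46 mm square bezel 6 mm high; its top stands 22 mm above the console's top (67 mm above the bench) when out. It moves down with the cap.
- square (a joint): The square button. Pressed value 0 (out) to 0.009 m (fully in), springs back by itself; about 1.5 N starts it moving, about 4.2 N holds it fully in.
- big_round_top (a point): Centre of the top of the large round mushroom button, 44 mm across, 22 mm above the console's top, in a grey 56 mm round bezel. To be left alone.
- big_round (a joint): The large round button. Pressed value 0 (out) to 0.009 m (fully in), springs back by itself; about 1.5 N starts it moving, about 4.2 N holds it fully in.
- small_round_top (a point): Centre of the top of the small round button, 20 mm across, 22 mm above the console's top, in a grey 32 mm round bezel. To be left alone.
- small_round (a joint): The small round button. Pressed value 0 (out) to 0.009 m (fully in), springs back by itself; about 1.5 N starts it moving, about 4.2 N holds it fully in.
- lever_tip (a point): Centre of the black ball (18 mm across) at the end of the aisle-lock lever, a 9 mm thick steel rod; 60 mm from the pivot. It moves with the lever.
- lever_pivot (a point): Pivot of the lever, 16 mm above the console's top (61 mm above the bench), in a grey block 44 x 36 x 20 mm high. The lever swings in the console's x-z plane.
- lever (a joint): Lever angle, rad: at 0 it leans 0.5 rad from vertical to the console's -x (robot) side, at 0.5 upright, at 1.0 it leans 0.5 rad to the far +x side against its stop. Starts near 0 (0 to 0.2); stiff enough to stay where it is left; 1 to 3 N sideways moves it.
- square_base: Fixed bezel carrying the square button; origin at the centre of its underside, on the console's top, axes parallel to the console's.
- big_round_base: Fixed bezel carrying the large round button; origin at the centre of its underside, axes as the console's.
- small_round_base: Fixed bezel carrying the small round button; origin at the centre of its underside, axes as the console's.
- lever_base: Fixed grey block carrying the lever; origin at the centre of its underside, on the console's top, axes as the console's.
- carton: Loose small lidded archive carton, pale blue-grey, 114 x 79 x 55 mm high; origin at the centre of its underside. Bystander.
- stamp: Loose wooden hand stamp standing upright, 34 mm across, 70 mm high; origin at the centre of its underside. Bystander.
- paste: Loose closed jar, 56 mm across, 70 mm high; origin at the centre of its underside. Bystander.

How it is judged:
On the way, in this order (a step that is already met when the one before it is completed fails the run):
1. the lever is all the way over to the far side (above 0.85 of 1.0 rad) (value of joint lever above 0.85 rad), for 0.1 s.
2. the square button is held in (more than 6 of 9 mm) by the fingers for at least 1.5 s, the lever still over (value of joint square above 0.006 m and value of joint lever above 0.85 rad and contact force between square_base and the fingers above 0.5 N), for 1.5 s.
At the end, for the whole second after the job is handed in: The lever is over to the far side (above 0.85 rad), all three buttons are out again (within 1.5 mm), and the carton, stamp and jar stand upright, at rest, within 10 mm of where they were (value of joint lever above 0.85 rad and value of joint each of square, big_round, small_round below 0.0015 m and distance of each of carton, stamp, paste from where it was at the start of the episode below 0.01 m and angle between each of carton, stamp, paste's own z axis and vertical below 0.1 rad and linear speed of each of carton, stamp, paste below 0.02 m/s); the robot touches nothing.
It fails at once if the square button is pressed (more than 3 mm) while the lever is not over (below 0.8 rad) (value of joint square above 0.003 m and value of joint lever below 0.8 rad).
It fails at once if a round button is pressed (more than 2 mm) (value of joint any of big_round, small_round above 0.002 m).
It fails at once if the carton, stamp or jar is moved by more than 10 mm, lifted or tipped (over 0.15 rad) (distance of any of carton, stamp, paste from where it was at the start of the episode above 0.01 m or angle between any of carton, stamp, paste's own z axis and vertical above 0.15 rad).
It fails at once if the console or a control on it is struck or pressed hard (over 30 N) (contact force between any of console, square_base, big_round_base, small_round_base, lever_base and anything else above 30 N).
It also fails if it takes over 48 s, if anything falls off the work surface, if the arm or the gripper's body presses on something with over 40 N, if the wrist force passes 120 N, or if a joint passes its speed limit or range.

### The arm

A 6-joint arm with a two-finger parallel gripper is mounted at the origin on the work surface. World frame = base frame: x ahead of the robot, y to its left, z up, the work surface at z = 0. Lengths are in m, angles in rad, forces in N, time in s.
With the tool pointing down it reaches from about 0.3 to 0.775 m from the base axis. Payload 14.6 kg.
Tool frame: the origin (TCP) lies on the centre line of the jaws, within the pads' length; the fingertips stand ctrl.tcp_to_tips ahead of it and the grasp point (between the pads) lies 2 mm behind it (ctrl.tcp_to_tips is the distance from the TCP to the fingertips, in m); z points along the fingers, y is the line along which they close (so a half turn about z gives the same grasp; the last joint's range is limited). The gripper opens to 94 mm and grips with 3 to 60 N. Pads are 16 mm wide; open, the fingers measure 119 mm over their backs; the gripper's body (75 mm by 177 mm) begins 78 mm behind the grasp point.
Start: joints at [-0.067, 0.3, 1.521, -0, 1.321, -0.067], TCP at [0.55, -0, 0.222] pointing down, gripper open.
Joint ranges: [-3.03, 3.03], [-0.79, 2.21], [0.23, 2.52], [-1.04, 4.18], [0, 3.07], [-2.55, 2.55]. Speed limits (rad/s): [2.22, 2.22, 2.57, 3.14, 3.14, 3.14].

### API

Orientations are given as [roll, pitch, yaw] about the fixed x, y, z axes, in that order (R = Rz(yaw) Ry(pitch) Rx(roll)).
In Python, from station import telemetry, viewer, hand_in, ctrl gives the robot as it stands.
- The arm moves only by the tool step_arm, never from a script. Its argument "plan" is a list of rows, each an object of numbers: "dx", "dy", "dz": the shift along the tool's x, y, z scaled (see below); "rx", "ry", "rz": the turn, a rotation vector about the tool's x, y, z scaled (see below); "claw": the closure, from 0 (fully open) to 1 (shut). In form: [{"dx": .., "dy": .., "dz": .., "rx": .., "ry": .., "rz": .., "claw": ..}, ...]. A call has 1 to 10 rows; each row shifts and turns the commanded pose from where the row before left it, along the tool's axes as they then stand; what a row does not reach is not made up. The controller multiplies each number of a shift by 0.1 m and each number of a turn by 90 degrees. A row lasts 1/10 s, in which the tool goes at most 50 mm and 8.59 degrees, less where a joint would pass 70% of its speed; a pose out of reach is approached as far as the arm can. A call with a number of a shift or a turn outside -1 to 1 is refused whole. A call with a gripper value outside its range is refused whole. The fingers move at their own pace and stop on an object; "grip_force" is the grip in N (left out, the last holds). Time passes only in rows, so rows that do not move let the fingers close. It gives the time, the measured TCP pose, the force, the opening and the grip force at its end, in the units of the state.
- telemetry.get_obs(): the state, without advancing time (a new reading comes with each control period).
- viewer.camera(name): name is "scene" or "side" or "wrist"; returns a dict with "img" (400x640x3 uint8, red, green, blue), "z_map" (400x640 float32, m along the optical axis (not along the pixel's ray), 0 where there is no reading), "fx", "fy", "cx", "cy" (pixels), "R" (3x3) and "t" (3): a world point X has camera coordinates R X + t; the wrist camera has in their place "tool_from_camera" (4x4, takes a point from camera to tool coordinates, whose origin is the TCP and whose axes are the flange's). Camera axes: x right, y down, z forward; pixel columns grow to the right and rows downward; lengths in m; the calibration is good to about 2 mm. A picture is of the moment at which its call begins: read the wrist's pose just before it.
- hand_in(): hands the job in; it is judged then, once.
Trained networks look in a picture, given as the dict that the camera call returned (one of the last four; its "shot" number tells which), for a name from the list of things; names that differ only in an ending like _2 or _b are one class to them, and where a whole thing is asked for, a point or a joint stands for the part that bears it (a point fixed in the world has none). Each returns a list of dicts, best first, with "score" (0 to 1); they miss things now and then, are a little off and sometimes report something else, mostly with a low value. They report only what shows in the picture. A call takes as long as a camera call.
- viewer.recognise(target, picture): "rect" ([left, top, right, bottom] in pixels, round what is visible of it).
The state is a dict: "time_s": time; "qpos": joint angles; "joint_vel": joint speeds; "tau": joint torques, N m; "ee_pos": TCP position; "eef_rot": TCP orientation; "force": force on the tool from outside, world axes, zero at the start; "moment": the same for the moment, N m; "grip_width": finger opening in m; "grip_force": force on a finger pad.
Only numpy, scipy, OpenCV 4.12 (cv2) and the standard library are available. Lean on these libraries where they do the work, as an engineer would, in place of code of your own. Each camera call takes 0.05 s, during which the arm holds its last target. There are 200 camera calls.

## Working session

There is one attempt and no reset: what is moved stays moved. The work goes in short steps, Python scripts to look and compute and a tool call to move; the robot and the scene stay as the last step left them, time stands still between calls to the robot, and variables do not carry over. Pictures are saved under pics/ and viewed, at most 10 in all, crops included, and the job is handed in when it is done.

Besides the shell and the picture viewer there is one more tool, called after "Call:" in YAML: its name, and indented under it one key for each argument. step_arm: Moves the arm, as the interface text tells. Shifts and turns lie within -1 to 1; 1 stands for 0.1 m of shift or 90 degrees of turn. Its arguments: {"type":"object","properties":{"plan":{"type":"array"},"grip_force":{"type":"number"}},"required":["plan"]}

```bash
mkdir -p pics
cat > h.py <<'E'
import numpy as np, cv2
from station import telemetry, viewer, hand_in, ctrl
def world(p):
    v,u=np.mgrid[0:400,0:640]; z=p['z_map']
    c=np.stack([(u-p['cx'])/p['fx']*z,(v-p['cy'])/p['fy']*z,z],-1)
    return (c-np.array(p['t']))@np.array(p['R'])
E
python3 - <<'E'
from h import *
o=telemetry.get_obs(); print(o['time_s'],o['ee_pos'],o['eef_rot'],ctrl.tcp_to_tips,o['grip_width'])
for n in('scene','side'):
    p=viewer.camera(n); cv2.imwrite(f'pics/{n}.png',p['img'][...,::-1]); W=world(p); np.save(n+'.npy',W); np.save(n+'_i.npy',p['img'])
    for t in('console','square_top','big_round_top','small_round_top','lever_tip','lever_base','carton','stamp','paste'):
        r=viewer.recognise(t,p)[:2]
        for d in r:
            a,b,c,e=[int(x) for x in d['rect']]; q=W[max(b,0):e,max(a,0):c].reshape(-1,3); q=q[q[:,2]>.055]
            print(n,t,round(d['score'],2),[a,b,c,e],np.median(q,0).round(3) if len(q) else '',q[:,2].max().round(3) if len(q) else '')
E
```

```text
0.0 [5.49761462e-01 1.53372532e-05 2.21908148e-01] [-3.14047174e+00 -7.04131588e-05  1.57083347e+00] 0.017 0.09382468827240062
scene console 0.73 [212, 116, 350, 219] [ 0.607 -0.073  0.067] 0.661
scene square_top 0.51 [241, 153, 262, 167] [ 0.646 -0.161  0.066] 0.661
scene big_round_top 0.72 [274, 130, 289, 138] [ 0.537 -0.19   0.067] 0.661
scene big_round_top 0.19 [240, 147, 269, 167] [ 0.644 -0.163  0.066] 0.661
scene small_round_top 0.59 [310, 145, 315, 153] [ 0.514 -0.094  0.066] 0.069
scene lever_tip 0.74 [225, 110, 243, 134] [ 0.588 -0.355  0.063] 0.071
scene lever_tip 0.6 [272, 127, 290, 140] [ 0.537 -0.191  0.067] 0.661
scene lever_base 0.69 [274, 145, 293, 183] [ 0.613 -0.072  0.066] 0.661
scene carton 0.69 [329, 162, 386, 219] [0.503 0.058 0.056] 0.661
scene stamp 0.57 [222, 111, 239, 134] [ 0.588 -0.354  0.063] 0.661
scene paste 0.9 [196, 134, 218, 166] [ 0.704 -0.284  0.069] 0.661
side console 0.82 [282, 214, 444, 354] [ 0.551 -0.169  0.066] 0.677
side console 0.38 [453, 257, 487, 304] [ 0.696 -0.294  0.069] 0.677
side square_top 0.59 [390, 243, 414, 264] [ 0.637 -0.172  0.066] 0.677
side big_round_top 0.68 [357, 274, 388, 298] [ 0.533 -0.196  0.066] 0.677
side small_round_top 0.61 [321, 256, 330, 271] [ 0.509 -0.099  0.065] 0.069
side lever_tip 0.49 [345, 214, 351, 230] [ 0.59  -0.076  0.118] 0.125
side lever_base 0.66 [340, 214, 369, 246] [ 0.606 -0.079  0.065] 0.677
side lever_base 0.15 [356, 278, 387, 305] [ 0.533 -0.196  0.066] 0.677
side carton 0.88 [238, 208, 306, 272] [0.497 0.053 0.056] 0.677
side carton 0.31 [361, 276, 385, 300] [ 0.533 -0.196  0.066] 0.677
side stamp 0.96 [453, 326, 481, 363] [ 0.578 -0.365  0.064] 0.677
side stamp 0.42 [347, 215, 358, 235] [ 0.605 -0.076  0.087] 0.677
side paste 0.55 [454, 259, 488, 303] [ 0.696 -0.294  0.069] 0.677
```

```bash
python3 -c "
import cv2,numpy as np
a=cv2.imread('pics/scene.png');b=cv2.imread('pics/side.png');cv2.imwrite('pics/both.png',cv2.resize(np.vstack([a,b]),(480,600)))"
```

```text
(no output)
```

View pics/scene.png

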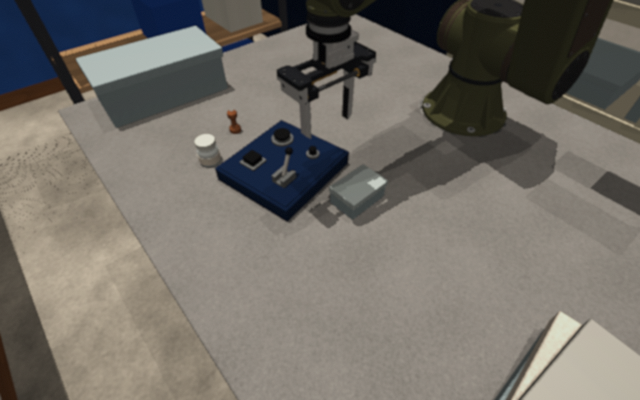

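View pics/side.png

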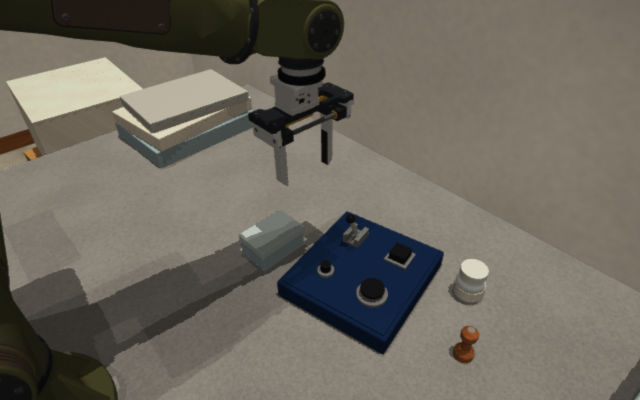

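The scene picture shows the console with the lever at about (285,170) and the square button at (252,159), which are the two far controls. The big round button is at (282,133) and the small one at (313,150), both near. The side picture agrees: lever (352,228), square (401,253), small (326,267), big (373,289). The console yaw comes out at about 0.245 rad. Next I close the jaws and turn the tool to line up with the console for a wrist view.

Call:
step_arm:
  plan:
    - {"dx": -0.4, "dy": 0.1, "claw": 1}
    - {"dx": -0.4, "dy": 0.1, "claw": 1}
    - {"dx": -0.4, "claw": 1}
    - {"rz": 0.094, "claw": 1}
    - {"rz": 0.094, "claw": 1}
    - {"rz": 0.094, "claw": 1}
    - {"rz": 0.094, "claw": 1}
    - {"rz": 0.094, "claw": 1}
    - {"rz": 0.094, "claw": 1}
    - {"rz": 0.094, "claw": 1}
  grip_force: 5

```text
$.plan[0]: bad value
```

Call:
step_arm:
  plan:
    - {"rz": 0.094, "claw": 1}
    - {"rz": 0.094, "claw": 1}
    - {"claw": 1}
    - {"claw": 1}
    - {"claw": 1}

```text
$.plan[0]: bad value
```

```bash
cat >> h.py <<'E'
from scipy.spatial.transform import Rotation as Ro
def wrist():
    o=telemetry.get_obs(); p=viewer.camera('wrist'); T=np.eye(4); T[:3,:3]=Ro.from_euler('xyz',o['eef_rot']).as_matrix(); T[:3,3]=o['ee_pos']
    M=np.linalg.inv(T@np.array(p['tool_from_camera'])); p['R'],p['t']=M[:3,:3],M[:3,3]; return o,p
E
python3 - <<'E'
from h import *
o,p=wrist(); print(o['time_s'],o['ee_pos'],o['eef_rot'],o['grip_width'],o['force'])
cv2.imwrite('pics/w1.png',p['img'][...,::-1]); Ww=world(p)
g=p['img'].max(-1)
S={'square':(.641,-.166),'big':(.535,-.194),'small':(.511,-.096)}
for nm,W,I in(('wrist',Ww,p['img']),('scene',np.load('scene.npy'),np.load('scene_i.npy')),('side',np.load('side.npy'),np.load('side_i.npy'))):
    for k,c in S.items():
        m=(np.hypot(W[...,0]-c[0],W[...,1]-c[1])<.035)&(W[...,2]>.0615)&(W[...,2]<.072)
        q=W[m]
        if len(q)>5:
            (cx,cy),s,a=cv2.minAreaRect((q[:,:2]*1000).astype(np.float32)); print(nm,k,len(q),round(cx),round(cy),np.round(s),round(a),np.median(q[:,2]).round(4))
    m=(W[...,2]>.09)&(W[...,2]<.135)&(np.hypot(W[...,0]-.6,W[...,1]+.075)<.04); q=W[m]
    print(nm,'lever',len(q),q.mean(0).round(4) if len(q) else '',q.min(0).round(3) if len(q) else '',q.max(0).round(3) if len(q) else '')
E
```

```text
1.0 [ 5.49992106e-01 -2.99896336e-07  2.22452411e-01] [3.14158111e+00 1.06701909e-05 1.57081764e+00] 0.09408763873896904 [-0.2491918   0.60140044 -0.56939972]
wrist square 314 643 -177 [34. 17.] 11 0.0673
wrist big 1035 534 -193 [44. 42.] 66 0.0672
wrist small 271 511 -95 [19. 19.] 1 0.0671
wrist lever 433 [ 0.5957 -0.0734  0.1159] [ 0.585 -0.084  0.09 ] [ 0.61  -0.068  0.126]
scene square 156 642 -168 [34. 35.] 14 0.0666
scene big 160 535 -194 [42. 41.] 54 0.067
scene small 42 512 -97 [20. 18.] 71 0.0659
scene lever 84 [ 0.6    -0.0739  0.1115] [ 0.588 -0.082  0.09 ] [ 0.61  -0.068  0.126]
side square 250 642 -169 [35. 35.] 14 0.0662
side big 406 535 -194 [44. 42.] 22 0.0663
side small 80 512 -97 [20. 17.] 47 0.0659
side lever 86 [ 0.5945 -0.079   0.115 ] [ 0.586 -0.086  0.091] [ 0.608 -0.07   0.126]
```

View pics/w1.png

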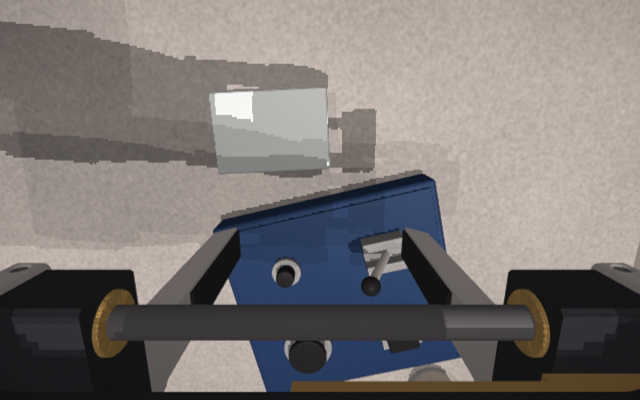

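The wrist view shows the lever ball at (371,286), the small button at (286,275), the big button at (308,355) and the carton top centre at about (270,130), to the left of the console. Both moves were refused, so I'll resend them with every key in each row. The estimates are square (0.642,-0.168), pivot (0.618,-0.070) and yaw 0.24.

Call:
step_arm:
  plan:
    - {"dx": -0.28, "dy": 0.1, "dz": 0, "rx": 0, "ry": 0, "rz": 0, "claw": 1}
    - {"dx": -0.28, "dy": 0, "dz": 0, "rx": 0, "ry": 0, "rz": 0, "claw": 1}
    - {"dx": -0.28, "dy": 0, "dz": 0, "rx": 0, "ry": 0, "rz": 0, "claw": 1}
    - {"dx": 0, "dy": 0, "dz": 0, "rx": 0, "ry": 0, "rz": 0.094, "claw": 1}
    - {"dx": 0, "dy": 0, "dz": 0, "rx": 0, "ry": 0, "rz": 0.094, "claw": 1}
    - {"dx": 0, "dy": 0, "dz": 0, "rx": 0, "ry": 0, "rz": 0.094, "claw": 1}
    - {"dx": 0, "dy": 0, "dz": 0, "rx": 0, "ry": 0, "rz": 0.094, "claw": 1}
    - {"dx": 0, "dy": 0, "dz": 0, "rx": 0, "ry": 0, "rz": 0.094, "claw": 1}
    - {"dx": 0, "dy": 0, "dz": 0, "rx": 0, "ry": 0, "rz": 0.094, "claw": 1}
    - {"dx": 0, "dy": 0, "dz": 0, "rx": 0, "ry": 0, "rz": 0.094, "claw": 1}
  grip_force: 5

```text
time_s: 2.05
ee_pos: [0.56, -0.084, 0.2224]
eef_rot: [-3.142, 0.0, 0.531]
force: [0.9, 0.3, -0.5]
grip_width: 0.0179
grip_force: 0.0
```

Call:
step_arm:
  plan:
    - {"dx": 0, "dy": 0, "dz": 0, "rx": 0, "ry": 0, "rz": 0.094, "claw": 1}
    - {"dx": 0, "dy": 0, "dz": 0, "rx": 0, "ry": 0, "rz": 0.094, "claw": 1}
    - {"dx": 0, "dy": 0, "dz": 0, "rx": 0, "ry": 0, "rz": 0, "claw": 1}
    - {"dx": 0, "dy": 0, "dz": 0, "rx": 0, "ry": 0, "rz": 0, "claw": 1}
    - {"dx": 0, "dy": 0, "dz": 0, "rx": 0, "ry": 0, "rz": 0, "claw": 1}

```text
time_s: 2.55
ee_pos: [0.56, -0.084, 0.2224]
eef_rot: [-3.142, 0.0, 0.245]
force: [0.1, 0.1, -0.7]
grip_width: 0.0008
grip_force: 0.0
```

Call:
step_arm:
  plan:
    - {"dx": 0, "dy": 0, "dz": 0.35, "rx": 0, "ry": 0, "rz": 0, "claw": 1}
    - {"dx": 0, "dy": 0, "dz": 0.35, "rx": 0, "ry": 0, "rz": 0, "claw": 1}
    - {"dx": 0, "dy": 0, "dz": 0.25, "rx": 0, "ry": 0, "rz": 0, "claw": 1}
    - {"dx": 0, "dy": 0, "dz": 0.1, "rx": 0, "ry": 0, "rz": 0, "claw": 1}
    - {"dx": 0, "dy": 0, "dz": 0, "rx": 0, "ry": 0, "rz": 0, "claw": 1}
    - {"dx": 0, "dy": 0, "dz": 0, "rx": 0, "ry": 0, "rz": 0, "claw": 1}

```text
time_s: 3.15
ee_pos: [0.5606, -0.0841, 0.1188]
eef_rot: [3.141, -0.002, 0.243]
force: [-1.0, -0.2, 1.0]
grip_width: 0.0004
grip_force: 0.0
```

Call:
step_arm:
  plan:
    - {"dx": 0.05, "dy": 0, "dz": 0, "rx": 0, "ry": 0, "rz": 0, "claw": 1}
    - {"dx": 0.05, "dy": 0, "dz": 0, "rx": 0, "ry": 0, "rz": 0, "claw": 1}
    - {"dx": 0.05, "dy": 0, "dz": 0, "rx": 0, "ry": 0, "rz": 0, "claw": 1}
    - {"dx": 0.05, "dy": 0, "dz": 0, "rx": 0, "ry": 0, "rz": 0, "claw": 1}
    - {"dx": 0.05, "dy": 0, "dz": 0, "rx": 0, "ry": 0, "rz": 0, "claw": 1}
    - {"dx": 0.05, "dy": 0, "dz": 0, "rx": 0, "ry": 0, "rz": 0, "claw": 1}

```text
time_s: 3.75
ee_pos: [0.5895, -0.0768, 0.1175]
eef_rot: [3.142, 0.0, 0.242]
force: [-1.6, -0.2, 2.0]
grip_width: 0.0004
grip_force: 0.9
```

Call:
step_arm:
  plan:
    - {"dx": 0.05, "dy": 0, "dz": 0, "rx": 0, "ry": 0, "rz": 0, "claw": 1}
    - {"dx": 0.05, "dy": 0, "dz": 0, "rx": 0, "ry": 0, "rz": 0, "claw": 1}
    - {"dx": 0.05, "dy": 0, "dz": 0, "rx": 0, "ry": 0, "rz": 0, "claw": 1}
    - {"dx": 0.05, "dy": 0, "dz": 0, "rx": 0, "ry": 0, "rz": 0, "claw": 1}
    - {"dx": 0.04, "dy": 0, "dz": 0, "rx": 0, "ry": 0, "rz": 0, "claw": 1}
    - {"dx": 0.04, "dy": 0, "dz": 0, "rx": 0, "ry": 0, "rz": 0, "claw": 1}

```text
time_s: 4.35
ee_pos: [0.6165, -0.07, 0.1172]
eef_rot: [-3.141, 0.0, 0.242]
force: [-1.3, -1.0, -0.6]
grip_width: 0.0006
grip_force: 0.9
```

Call:
step_arm:
  plan:
    - {"dx": 0.03, "dy": 0, "dz": 0, "rx": 0, "ry": 0, "rz": 0, "claw": 1}
    - {"dx": 0.02, "dy": 0, "dz": 0, "rx": 0, "ry": 0, "rz": 0, "claw": 1}
    - {"dx": 0, "dy": 0, "dz": 0, "rx": 0, "ry": 0, "rz": 0, "claw": 1}

```text
time_s: 4.65
ee_pos: [0.6213, -0.0688, 0.1174]
eef_rot: [-3.142, -0.0, 0.242]
force: [-0.9, 0.2, -0.4]
grip_width: 0.0005
grip_force: 0.3
```

```bash
cat > lev.py <<'E'
from h import *
# lever angle: fit of the rod and ball points in the console frame, both fixed cameras
y=.242; e=np.array([np.cos(y),np.sin(y)]); n=np.array([-e[1],e[0]]); P=np.array([.618,-.070])
for c in('scene','side'):
    p=viewer.camera(c); W=world(p); d=W[...,:2]-P; a,b,h=d@e,d@n,W[...,2]-.061
    r=np.hypot(a,h); m=(abs(b)<.014)&(h>.018)&(r<.072)&(a>-.05)
    ball=m&(r>.05)&(p['img'].max(-1)<60)
    print(c,m.sum(),ball.sum(),'a,h ball',np.median(a[ball]).round(4),np.median(h[ball]).round(4),'angle',(np.arctan2(np.median(a[ball]),np.median(h[ball]))+.5).round(2))
    v,u=(int(x) for x in (p['R']@np.array([.63,-.07,.09])+p['t'])[1::-1]) if 0 else (0,0)
    q=p['R']@np.array([.63,-.1,.09])+p['t']; u,v=int(p['cx']+p['fx']*q[0]/q[2]),int(p['cy']+p['fy']*q[1]/q[2])
    im=cv2.resize(p['img'][v-50:v+50,u-65:u+65,::-1],None,fx=3,fy=3); G=im if c=='scene' else np.hstack([G,im])
import sys; cv2.imwrite(sys.argv[1],G); print(telemetry.get_obs()['force'].round(1) if hasattr(telemetry.get_obs()['force'],'round') else '')
E
python3 lev.py pics/l1.png
```

```text
scene 190 58 a,h ball 0.0266 0.0589 angle 0.92
side 213 22 a,h ball -0.0023 0.0592 angle 0.46
[-1.   0.3 -0.4]
```

View pics/l1.png

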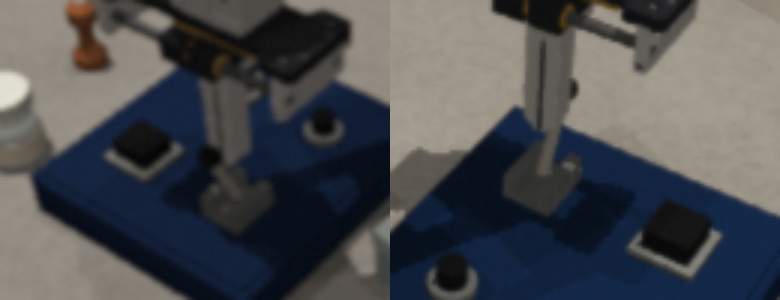

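The lever leans to the far side: the ball shows at (210,158) on the left and (573,88) on the right. The force is only about 1 N, so it isn't at the stop yet. I'll nudge it on.

Call:
step_arm:
  plan:
    - {"dx": 0.02, "dy": 0, "dz": 0, "rx": 0, "ry": 0, "rz": 0, "claw": 1}
    - {"dx": 0, "dy": 0, "dz": 0, "rx": 0, "ry": 0, "rz": 0, "claw": 1}

```text
time_s: 4.95
ee_pos: [0.6232, -0.0684, 0.1175]
eef_rot: [3.142, -0.0, 0.242]
force: [-0.8, -0.3, -1.1]
grip_width: 0.0006
grip_force: 0.5
```

Call:
step_arm:
  plan:
    - {"dx": 0.015, "dy": 0, "dz": 0, "rx": 0, "ry": 0, "rz": 0, "claw": 1}
    - {"dx": 0, "dy": 0, "dz": 0, "rx": 0, "ry": 0, "rz": 0, "claw": 1}

```text
time_s: 5.15
ee_pos: [0.6247, -0.0681, 0.1175]
eef_rot: [3.142, -0.0, 0.242]
force: [-1.0, -1.4, -0.4]
grip_width: 0.0004
grip_force: 0.5
```

Call:
step_arm:
  plan:
    - {"dx": 0.015, "dy": 0, "dz": 0, "rx": 0, "ry": 0, "rz": 0, "claw": 1}
    - {"dx": 0, "dy": 0, "dz": 0, "rx": 0, "ry": 0, "rz": 0, "claw": 1}

```text
time_s: 5.35
ee_pos: [0.626, -0.0677, 0.1174]
eef_rot: [-3.142, 0.0, 0.242]
force: [-2.4, -1.6, 0.6]
grip_width: 0.0005
grip_force: 0.9
```

Call:
step_arm:
  plan:
    - {"dx": 0.01, "dy": 0, "dz": 0, "rx": 0, "ry": 0, "rz": 0, "claw": 1}
    - {"dx": 0, "dy": 0, "dz": 0, "rx": 0, "ry": 0, "rz": 0, "claw": 1}

```text
time_s: 5.55
ee_pos: [0.6266, -0.0676, 0.1172]
eef_rot: [-3.141, 0.001, 0.242]
force: [-4.9, -2.2, 0.3]
grip_width: 0.0004
grip_force: 2.3
```

The force rose to 5.4 N within 1 mm, so the lever is at its stop, and the finger face is where the stop should put it. Next I back off, rise and check.

Call:
step_arm:
  plan:
    - {"dx": -0.15, "dy": 0, "dz": 0, "rx": 0, "ry": 0, "rz": 0, "claw": 1}
    - {"dx": -0.2, "dy": 0, "dz": 0, "rx": 0, "ry": 0, "rz": 0, "claw": 1}
    - {"dx": 0, "dy": 0, "dz": -0.3, "rx": 0, "ry": 0, "rz": 0, "claw": 1}
    - {"dx": 0, "dy": 0, "dz": -0.3, "rx": 0, "ry": 0, "rz": 0, "claw": 1}
    - {"dx": 0, "dy": 0, "dz": 0, "rx": 0, "ry": 0, "rz": 0, "claw": 1}
    - {"dx": 0, "dy": 0, "dz": 0, "rx": 0, "ry": 0, "rz": 0, "claw": 1}

```text
time_s: 6.15
ee_pos: [0.5933, -0.0758, 0.1777]
eef_rot: [3.141, -0.001, 0.242]
force: [0.3, 0.4, -0.3]
grip_width: 0.0005
grip_force: 0.0
```

```bash
python3 lev.py pics/l2.png
python3 - <<'E'
from h import *
o,p=wrist(); W=world(p); print(o['ee_pos'],o['force'])
m=(np.hypot(W[...,0]-.642,W[...,1]+.168)<.03)&(W[...,2]>.0615)&(W[...,2]<.072); q=W[m]; print(len(q))
if len(q)>5: print(cv2.minAreaRect((q[:,:2]*1000).astype(np.float32)))
E
```

```text
scene 82 53 a,h ball 0.0323 0.0566 angle 1.02
side 133 51 a,h ball 0.0243 0.0562 angle 0.91
[ 0.8 -0.3  0.2]
[ 0.59270684 -0.07569948  0.176305  ] [ 0.80683084 -0.32630653  0.24717407]
1667
((640.806396484375, -167.76303100585938), (33.84468460083008, 34.44377517700195), 13.581635475158691)
```

View pics/l2.png

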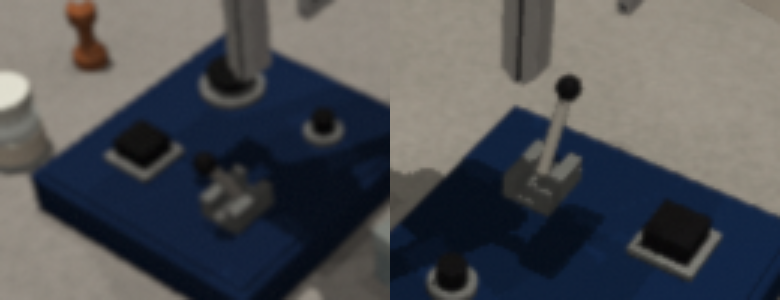

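The lever is over, at about 0.97 rad on average from the two cameras, with the ball at (205,163) and (568,88). The square button is at (0.641,-0.168). Now I go over it.

Call:
step_arm:
  plan:
    - {"dx": 0, "dy": 0.33, "dz": 0, "rx": 0, "ry": 0, "rz": 0, "claw": 1}
    - {"dx": 0.1, "dy": 0.34, "dz": 0, "rx": 0, "ry": 0, "rz": 0, "claw": 1}
    - {"dx": 0.145, "dy": 0.34, "dz": 0, "rx": 0, "ry": 0, "rz": 0, "claw": 1}
    - {"dx": 0, "dy": 0, "dz": 0.3, "rx": 0, "ry": 0, "rz": 0, "claw": 1}
    - {"dx": 0, "dy": 0, "dz": 0.3, "rx": 0, "ry": 0, "rz": 0, "claw": 1}
    - {"dx": 0, "dy": 0, "dz": 0.2, "rx": 0, "ry": 0, "rz": 0, "claw": 1}
    - {"dx": 0, "dy": 0, "dz": 0, "rx": 0, "ry": 0, "rz": 0, "claw": 1}
    - {"dx": 0, "dy": 0, "dz": 0, "rx": 0, "ry": 0, "rz": 0, "claw": 1}

```text
time_s: 7.1
ee_pos: [0.641, -0.168, 0.0975]
eef_rot: [-3.141, 0.0, 0.242]
force: [0.6, -0.5, 0.4]
grip_width: 0.0007
grip_force: 0.0
```

Call:
step_arm:
  plan:
    - {"dx": 0, "dy": 0, "dz": 0.05, "rx": 0, "ry": 0, "rz": 0, "claw": 1}
    - {"dx": 0, "dy": 0, "dz": 0.05, "rx": 0, "ry": 0, "rz": 0, "claw": 1}
    - {"dx": 0, "dy": 0, "dz": 0.03, "rx": 0, "ry": 0, "rz": 0, "claw": 1}
    - {"dx": 0, "dy": 0, "dz": 0.03, "rx": 0, "ry": 0, "rz": 0, "claw": 1}
    - {"dx": 0, "dy": 0, "dz": 0.03, "rx": 0, "ry": 0, "rz": 0, "claw": 1}
    - {"dx": 0, "dy": 0, "dz": 0.015, "rx": 0, "ry": 0, "rz": 0, "claw": 1}
    - {"dx": 0, "dy": 0, "dz": 0, "rx": 0, "ry": 0, "rz": 0, "claw": 1}

```text
time_s: 7.8
ee_pos: [0.6411, -0.168, 0.077]
eef_rot: [3.142, -0.0, 0.242]
force: [-1.6, 0.6, 4.1]
grip_width: 0.0009
grip_force: 1.7
```

Call:
step_arm:
  plan:
    - {"dx": 0, "dy": 0, "dz": 0.01, "rx": 0, "ry": 0, "rz": 0, "claw": 1}
    - {"dx": 0, "dy": 0, "dz": 0, "rx": 0, "ry": 0, "rz": 0, "claw": 1}

```text
time_s: 8.0
ee_pos: [0.6411, -0.168, 0.076]
eef_rot: [3.142, -0.0, 0.242]
force: [-0.7, 0.6, 3.5]
grip_width: 0.0006
grip_force: 1.8
```

Pressed about 8 mm so far. I'll go a little further to the stop.

Call:
step_arm:
  plan:
    - {"dx": 0, "dy": 0, "dz": 0.01, "rx": 0, "ry": 0, "rz": 0, "claw": 1}
    - {"dx": 0, "dy": 0, "dz": 0, "rx": 0, "ry": 0, "rz": 0, "claw": 1}

```text
time_s: 8.2
ee_pos: [0.6411, -0.168, 0.0753]
eef_rot: [3.141, -0.0, 0.242]
force: [-2.0, 0.3, 5.8]
grip_width: 0.0009
grip_force: 3.0
```

Call:
step_arm:
  plan:
    - {"dx": 0, "dy": 0, "dz": 0.005, "rx": 0, "ry": 0, "rz": 0, "claw": 1}
    - {"dx": 0, "dy": 0, "dz": 0, "rx": 0, "ry": 0, "rz": 0, "claw": 1}

```text
time_s: 8.4
ee_pos: [0.6411, -0.1681, 0.0753]
eef_rot: [3.141, -0.001, 0.242]
force: [-2.9, 1.8, 9.1]
grip_width: 0.0007
grip_force: 4.8
```

The force is now 9 N with no further travel, so the button is fully in. I hold for two seconds, then let go.

Call:
step_arm:
  plan:
    - {"dx": 0, "dy": 0, "dz": 0, "rx": 0, "ry": 0, "rz": 0, "claw": 1}
    - {"dx": 0, "dy": 0, "dz": 0, "rx": 0, "ry": 0, "rz": 0, "claw": 1}
    - {"dx": 0, "dy": 0, "dz": 0, "rx": 0, "ry": 0, "rz": 0, "claw": 1}
    - {"dx": 0, "dy": 0, "dz": 0, "rx": 0, "ry": 0, "rz": 0, "claw": 1}
    - {"dx": 0, "dy": 0, "dz": 0, "rx": 0, "ry": 0, "rz": 0, "claw": 1}
    - {"dx": 0, "dy": 0, "dz": 0, "rx": 0, "ry": 0, "rz": 0, "claw": 1}
    - {"dx": 0, "dy": 0, "dz": 0, "rx": 0, "ry": 0, "rz": 0, "claw": 1}
    - {"dx": 0, "dy": 0, "dz": 0, "rx": 0, "ry": 0, "rz": 0, "claw": 1}
    - {"dx": 0, "dy": 0, "dz": 0, "rx": 0, "ry": 0, "rz": 0, "claw": 1}
    - {"dx": 0, "dy": 0, "dz": 0, "rx": 0, "ry": 0, "rz": 0, "claw": 1}

```text
time_s: 9.4
ee_pos: [0.6411, -0.1681, 0.0752]
eef_rot: [3.141, -0.001, 0.242]
force: [-4.4, 1.5, 9.3]
grip_width: 0.0004
grip_force: 4.8
```

Call:
step_arm:
  plan:
    - {"dx": 0, "dy": 0, "dz": 0, "rx": 0, "ry": 0, "rz": 0, "claw": 1}
    - {"dx": 0, "dy": 0, "dz": 0, "rx": 0, "ry": 0, "rz": 0, "claw": 1}
    - {"dx": 0, "dy": 0, "dz": 0, "rx": 0, "ry": 0, "rz": 0, "claw": 1}
    - {"dx": 0, "dy": 0, "dz": 0, "rx": 0, "ry": 0, "rz": 0, "claw": 1}
    - {"dx": 0, "dy": 0, "dz": 0, "rx": 0, "ry": 0, "rz": 0, "claw": 1}
    - {"dx": 0, "dy": 0, "dz": 0, "rx": 0, "ry": 0, "rz": 0, "claw": 1}
    - {"dx": 0, "dy": 0, "dz": 0, "rx": 0, "ry": 0, "rz": 0, "claw": 1}
    - {"dx": 0, "dy": 0, "dz": 0, "rx": 0, "ry": 0, "rz": 0, "claw": 1}
    - {"dx": 0, "dy": 0, "dz": 0, "rx": 0, "ry": 0, "rz": 0, "claw": 1}
    - {"dx": 0, "dy": 0, "dz": 0, "rx": 0, "ry": 0, "rz": 0, "claw": 1}

```text
time_s: 10.4
ee_pos: [0.6411, -0.1681, 0.0752]
eef_rot: [3.141, -0.001, 0.242]
force: [-3.3, 1.7, 9.4]
grip_width: 0.0006
grip_force: 4.8
```

Call:
step_arm:
  plan:
    - {"dx": 0, "dy": 0, "dz": 0, "rx": 0, "ry": 0, "rz": 0, "claw": 1}
    - {"dx": 0, "dy": 0, "dz": 0, "rx": 0, "ry": 0, "rz": 0, "claw": 1}
    - {"dx": 0, "dy": 0, "dz": -0.05, "rx": 0, "ry": 0, "rz": 0, "claw": 1}
    - {"dx": 0, "dy": 0, "dz": -0.1, "rx": 0, "ry": 0, "rz": 0, "claw": 1}
    - {"dx": 0, "dy": 0, "dz": -0.3, "rx": 0, "ry": 0, "rz": 0, "claw": 1}
    - {"dx": 0, "dy": 0, "dz": -0.4, "rx": 0, "ry": 0, "rz": 0, "claw": 1}
    - {"dx": 0, "dy": 0, "dz": -0.4, "rx": 0, "ry": 0, "rz": 0, "claw": 1}
    - {"dx": 0, "dy": 0, "dz": 0, "rx": 0, "ry": 0, "rz": 0, "claw": 1}
    - {"dx": 0, "dy": 0, "dz": 0, "rx": 0, "ry": 0, "rz": 0, "claw": 1}
    - {"dx": 0, "dy": 0, "dz": 0, "rx": 0, "ry": 0, "rz": 0, "claw": 1}

```text
time_s: 11.4
ee_pos: [0.6405, -0.1679, 0.198]
eef_rot: [-3.14, 0.002, 0.242]
force: [0.1, -0.9, -0.6]
grip_width: 0.0005
grip_force: 0.0
```

```bash
python3 lev.py pics/l3.png
python3 - <<'E'
from h import *
p=viewer.camera('side'); W=world(p); W0=np.load('side.npy')
for k,c in {'square':(.641,-.168),'big':(.535,-.194),'small':(.511,-.096)}.items():
    print(k,*[np.median(A[(np.hypot(A[...,0]-c[0],A[...,1]-c[1])<.008)&(A[...,2]<.1)][:,2]).round(4) for A in(W0,W)])
for k,c in {'carton':(.5,.055),'stamp':(.58,-.36),'paste':(.7,-.29)}.items():
    print(k,*[np.median(A[(np.hypot(A[...,0]-c[0],A[...,1]-c[1])<.06)&(A[...,2]>.05)&(A[...,2]<.08)],0).round(3) for A in(W0,W)])
E
```

```text
scene 80 55 a,h ball 0.0318 0.0571 angle 1.01
side 133 49 a,h ball 0.0244 0.0563 angle 0.91
[ 0.5  0.  -0.9]
square 0.0671 0.0669
big 0.0666 0.0666
small 0.0661 0.0659
carton [0.497 0.053 0.055] [0.497 0.053 0.054]
stamp [ 0.577 -0.365  0.063] [ 0.578 -0.365  0.063]
paste [ 0.696 -0.294  0.069] [ 0.697 -0.294  0.069]
```

```bash
python3 -c "
from station import hand_in; print(hand_in())"
```

```text
the job is handed in; nothing more can be done
None
```

The job is handed in, verdict not shown: the lever was pushed to its far stop, then the square button was held fully in for over two seconds and released, and camera checks showed all buttons out again and the carton, stamp and jar unmoved.

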